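# Brake lever check on two trolley push bars

## Robot

A 6-joint arm with a two-finger parallel gripper is mounted at the origin on the work surface. World frame = base frame: x ahead of the robot, y to its left, z up, the work surface at z = 0. Lengths are in mm, angles in degrees, forces in N, time in s.
With the tool pointing down it reaches from about 300 to 850 mm from the base axis. Payload 4.2 kg.
Tool frame: the origin (TCP) lies midway between the tips of the shut fingers; the grasp point (between the pads) lies 19 mm behind it; z points along the fingers, x is the direction in which the jaws open and shut, and the axes are right-handed (so a half turn about z gives the same grasp; the last joint's range is limited). The gripper opens to 91 mm and grips with 3 to 60 N. Pads are 32 mm wide; open, the fingers measure 118 mm over their backs; the gripper's body (76 mm by 178 mm) begins 60 mm behind the grasp point.
Start: joints at [-72.938, 18.312, 89.639, -0, 72.044, -1.146], TCP at [179.678, -546.223, 213.976] pointing down, gripper open.
Joint ranges: [-177.97, 177.97], [-48.28, 115.42], [12.27, 149.76], [-77.06, 257.06], [2.81, 150.46], [-146.56, 146.56]. Speed limits (degrees/s): [147.25, 147.25, 180, 180, 180, 180].

## Interface

Orientations are given as [roll, pitch, yaw] about the fixed x, y, z axes, in that order (R = Rz(yaw) Ry(pitch) Rx(roll)).
In Python, from workcell import monitor, vision, job, models gives the robot as it stands.
- The arm moves only by the shell command python3 -m creep 'ROWS' [FORCE]. ROWS is text: rows parted by semicolons, each of 7 numbers parted by spaces: the shift along the world's x, y, z in cm, then the turn, a rotation vector about the world's x, y, z in rad, then the gripper's target within -1 to 1 (shut at 1, half-way at 0, fully open at -1). In form: tx ty tz ax ay az hand; .... A call has 1 to 12 rows; each row shifts and turns the pose as measured when the row begins; what a row does not reach is not made up. A row lasts 1/12 s, in which the tool goes at most 41.7 mm and 7.16 degrees, less where a joint would pass 70% of its speed; a pose out of reach is approached as far as the arm can. A call is refused whole if a number of a shift passes 4.17 or a number of a turn 0.125, either way. A call with a gripper value outside its range is refused whole. The fingers move at their own pace and stop on an object; FORCE is the grip in N (left out, the last holds). Time passes only in rows, so rows that do not move let the fingers close. It gives the time, the measured TCP pose, the force and the opening at its end, in the units of the state.
- monitor.state(): the state, without advancing time (a new reading comes with each control period).
- vision.grab_frame(name): name is "side" or "top" or "wrist"; returns a dict with "img" (420x560x3 uint8, red, green, blue), "mtx" (3x3 intrinsics, pixels), "view" (4x4, takes a point from world to camera coordinates). Camera axes: x right, y down, z forward; pixel columns grow to the right and rows downward; lengths in mm; the calibration is good to about 2 mm. A picture is of the moment at which its call begins. There is no depth.
- job.job_done(): hands the job in, once; it reports no verdict.
Trained networks look in the newest picture that a camera, given by its name, has taken for a name from the list of things; names that differ only in an ending like _2 or _b are one class to them, and where a whole thing is asked for, a point or a joint stands for the part that bears it (a point fixed in the world has none). Each returns a list of dicts, best first, with "confidence" (0 to 1); they miss things now and then, are a little off and sometimes report something else, mostly with a low value. They report only what shows in the picture. A call takes as long as a camera call.
- models.search_frame(camera, query): "rect" ([left, top, right, bottom] in pixels, round what is visible of it).
- models.mark_of(camera, query): "at" ([column, row] in pixels: a listed point, or the origin of a listed thing).
The state is a dict: "time_s": time; "qpos": joint angles; "qvel": joint speeds; "effort": joint torques, N m; "ee_pos": TCP position; "ee_rot": TCP orientation; "force": force on the tool from outside, world axes, zero at the start; "torque": the same for the moment, N m; "gripper_width": finger opening in mm.
Only numpy, scipy, OpenCV 4.12 (cv2) and the standard library are available. Lean on these libraries where they do the work, as an engineer would, in place of code of your own. Each camera call takes 0.05 s, during which the arm holds its last target.

## Task

Two pieces of bottle-trolley push bar are clamped on the bench, each with a brake lever. Check that both levers stop short of the bar: with the outside of the fingers press the longer lever in until it comes up firmly against its stop, hold it there for a good second and let it spring fully out, then do the same with the shorter lever and move clear. Push only from the outer side without forcing it, grip or lift nothing, do not lean on the bars, and leave everything else on the bench where it is.

Things in the scene. Friction and masses are not known exactly. Their poses are not given: they have to be found in the camera images.
- long_stand: fixed stand with the push bar that has the LONG lever. Base plate 12 mm thick, 270 mm along y, reaching 65 mm beyond the bar and 95 mm to the lever side (only 200 mm wide under the lever); two 16 mm steel posts at its y = +-118 mm. Origin: on the work surface under the bar; x square to the bar, the way the lever is pressed; y along the bar; z up. Yaw within 0.3 rad, lever on the robot's side.
- long_bar: the horizontal push bar with black 30 mm dia grip sleeve, clamped at both ends in grey 36 mm blocks; bar 264 mm long, centre line 150 mm above the work surface, highest part 18 mm above the centre line. Origin: middle of the bar, axes as the stand. It must not be squeezed or leaned on.
- long_lever (a joint): angle of the long lever: 0 = fully out (rest), grows as the lever is pressed in towards the bar, solid stop at 0.30 rad, where about 10 mm of air still remain between the free end and the grip sleeve. A spring returns it to 0 when let go; at the pressing point it pushes back with about 2 N at rest to 6 N just before the stop. Over 40 N counts as forcing it.
- long_blade: outer half of the long lever (the face turned away from the bar): straight dark steel blade 160 mm long from hinge pin to free end, 16 mm high, with an 18 mm ball at the free end; moves with the lever, centred 150 mm above the work surface. In the stand's frame it starts at the +y (hinge) end and runs towards -y. Origin on the hinge pin.
- long_inner: inner half of the same lever, facing the bar (the whole lever is 11 mm thick): not to be touched, since the lever is pushed from outside only, never gripped. Origin on the hinge pin.
- long_press (a point): pressing point: on the outer face of the long blade, 30 mm short of its free end, at mid height (150 mm above the work surface). Its x axis is square to the blade and points in towards the bar; it turns with the lever.
- long_hinge (a point): on the axis of the long lever's hinge pin, at mid height of the blade; the pressing point lies 130 mm from it along the blade and 6 mm outwards. The pin is upright, 50 mm on the lever side of the bar's centre line; seen from above the long lever turns counter-clockwise when pressed in.
- short_stand: fixed stand with the push bar that has the SHORT lever. Base plate 12 mm thick, 270 mm along y, reaching 65 mm beyond the bar and 95 mm to the lever side (only 200 mm wide under the lever); two 16 mm steel posts at its y = +-118 mm. Origin: on the work surface under the bar; x square to the bar, the way the lever is pressed; y along the bar; z up. Yaw within 0.3 rad, lever on the robot's side.
- short_bar: the horizontal push bar with black 30 mm dia grip sleeve, clamped at both ends in grey 36 mm blocks; bar 264 mm long, centre line 150 mm above the work surface, highest part 18 mm above the centre line. Origin: middle of the bar, axes as the stand. It must not be squeezed or leaned on.
- short_lever (a joint): angle of the short lever: 0 = fully out (rest), grows as the lever is pressed in towards the bar, solid stop at 0.40 rad, where about 13 mm of air still remain between the free end and the grip sleeve. A spring returns it to 0 when let go; at the pressing point it pushes back with about 2.7 N at rest to 6.7 N just before the stop. Over 40 N counts as forcing it.
- short_blade: outer half of the short lever (the face turned away from the bar): straight dark steel blade 105 mm long from hinge pin to free end, 16 mm high, with an 18 mm ball at the free end; moves with the lever, centred 150 mm above the work surface. In the stand's frame it starts at the -y (hinge) end and runs towards +y. Origin on the hinge pin.
- short_inner: inner half of the same lever, facing the bar (the whole lever is 11 mm thick): not to be touched, since the lever is pushed from outside only, never gripped. Origin on the hinge pin.
- short_press (a point): pressing point: on the outer face of the short blade, 30 mm short of its free end, at mid height (150 mm above the work surface). Its x axis is square to the blade and points in towards the bar; it turns with the lever.
- short_hinge (a point): on the axis of the short lever's hinge pin, at mid height of the blade; the pressing point lies 75 mm from it along the blade and 6 mm outwards. The pin is upright, 50 mm on the lever side of the bar's centre line; seen from above the short lever turns clockwise when pressed in.
- bottle: loose bystander: amber screw-cap bottle, 68 mm dia, 155 mm tall, stands between and a little beyond the two stands. Origin under its centre. Leave alone.
- jar: loose bystander: glass jar with blue cap, 54 mm dia, 70 mm tall, in front of the gap between the stands. Origin under its centre. Leave alone.
- beaker: loose bystander: empty glass beaker, 64 mm dia, 75 mm tall, left of the stands. Origin under its centre. Leave alone.
- spanner: loose bystander: flat spanner about 150 mm long lying on the table on the robot's side of the left stand. Leave alone.
- screwdriver: loose bystander: screwdriver about 170 mm long lying on the table on the robot's side of the right stand. Leave alone.
- knob: loose bystander: spare black clamp knob, 40 mm dia, 30 mm tall, right of the stands. Leave alone.

How it is judged (in metres and radians):
On the way, in this order (a step that is already met when the one before it is completed fails the run):
1. the fingers hold the long lever pressed in against its stop (value of joint long_lever above 0.26 rad and contact force between the fingers and long_blade above 1 N), for 0.8 s.
2. the long lever has been let go and is fully out again (value of joint long_lever below 0.03 rad and contact force between the fingers and long_blade below 0.2 N), for 0.1 s.
3. the fingers hold the short lever pressed in against its stop (value of joint short_lever above 0.345 rad and contact force between the fingers and short_blade above 1 N), for 0.8 s.
At the end, for the whole second after the job is handed in: After the long lever and then the short lever have each been held against the stop for 0.8 s (joint beyond 0.26 and 0.345 rad) by the fingers' push, both levers are fully out again (each below 0.03 rad) (value of joint each of long_lever, short_lever below 0.03 rad); the robot touches nothing.
It fails at once if a bystander is moved by more than 15 mm, lifted or carried (distance of any of bottle, jar, beaker, spanner, screwdriver, knob from where it was at the start of the episode above 0.015 m).
It fails at once if a lever is gripped or pulled: fingers press on its inner half with more than 3 N (contact force between the fingers and long_inner above 3 N or contact force between the fingers and short_inner above 3 N).
It fails at once if a lever is forced with more than 40 N (contact force between the fingers and long_blade above 40 N or contact force between the fingers and short_blade above 40 N).
It fails at once if the robot squeezes or leans on a bar with more than 5 N (contact force between any of the fingers, the arm and long_bar above 5 N or contact force between any of the fingers, the arm and short_bar above 5 N).
It also fails if it takes over 61 s, if anything falls off the work surface, if the arm or the gripper's body presses on something with over 40 N, if the wrist force passes 120 N, or if a joint passes its speed limit or range.

## Working session

There is one attempt and no reset: what is moved stays moved. The work goes in short steps, Python scripts to look and compute and a shell command to move; the robot and the scene stay as the last step left them, time stands still between calls to the robot, and variables do not carry over. Pictures are saved under pics/ and viewed, and the job is handed in when it is done.

```bash
mkdir -p pics; python3 - <<'E'
from workcell import monitor, vision, job, models
import cv2
s=monitor.state()
for k,v in s.items(): print(k,v)
for c in ["side","top"]:
    f=vision.grab_frame(c); cv2.imwrite(f"pics/{c}0.png",f["img"][:,:,::-1])
    print(c,f["mtx"].tolist(),f["view"].tolist() if hasattr(f["view"],'tolist') else f["view"])
    for q in ["long_press","long_hinge","short_press","short_hinge","long_bar","short_bar","long_stand","short_stand"]:
        print(q,[( [round(x) for x in d["at"]],round(d["confidence"],2)) for d in models.mark_of(c,q)][:3])
E
```

```text
time_s 0.0
qpos [-7.29407090e+01  1.83523952e+01  8.97064225e+01  1.02592821e-04
  7.20428393e+01 -1.14542464e+00]
qvel [ 0.06287471 -0.02707234 -0.04345021 -0.08005186  0.03123802  0.0592216 ]
effort [-5.51196244e-04 -4.12463880e+01 -2.31978089e+01  7.25805270e-02
  4.56652581e-02 -1.57683462e-04]
ee_pos [ 179.4968629  -545.73937294  213.11260212]
ee_rot [-1.79997870e+02  1.01634822e-01 -7.17953142e+01]
force [-0.03484219 -0.29434894  0.84375012]
torque [-0.02804226 -0.04654591  0.00773182]
gripper_width 91.16480494970759
side [[444.9187955510573, 0.0, 277.80389093806656], [0.0, 444.9187955510573, 214.3168782571815], [0.0, 0.0, 1.0]] [[0.9110679619807412, -0.4122484603481631, -0.0025249936291536594, -457.1092983980715], [-0.3166500777244062, -0.6958475750620977, -0.6446152965585953, 262.4022851603275], [0.2639846528292617, 0.5880878839261757, -0.7645029390720789, 1241.4351025682308], [0.0, 0.0, 0.0, 1.0]]
long_press [([344, 296], 0.64), ([212, 220], 0.62)]
long_hinge [([331, 253], 0.8), ([330, 235], 0.4)]
short_press [([241, 164], 0.65)]
short_hinge [([256, 174], 0.54)]
long_bar [([
[... 167 characters left out ...]
.3806897513592], [0.0, 476.59881545604776, 207.49828507906017], [0.0, 0.0, 1.0]] [[0.0023551720587028113, -0.9999447181487966, 0.010247624646606288, -5.406549195857623], [-0.9925625617126692, -0.003584813716044325, -0.12168282622048616, 521.1867066442104], [0.12171283519398304, -0.00988482457836694, -0.9925161338699222, 1527.4914671798383], [0.0, 0.0, 0.0, 1.0]]
long_press [([373, 199], 0.52)]
long_hinge []
short_press [([214, 208], 0.65), ([189, 211], 0.58)]
short_hinge [([218, 210], 0.65), ([350, 180], 0.28)]
long_bar [([360, 174], 0.96)]
short_bar [([185, 186], 0.83), ([278, 163], 0.25)]
long_stand [([350, 181], 0.8), ([330, 187], 0.7)]
short_stand [([194, 193], 0.88), ([214, 209], 0.34)]
```

View pics/side0.png

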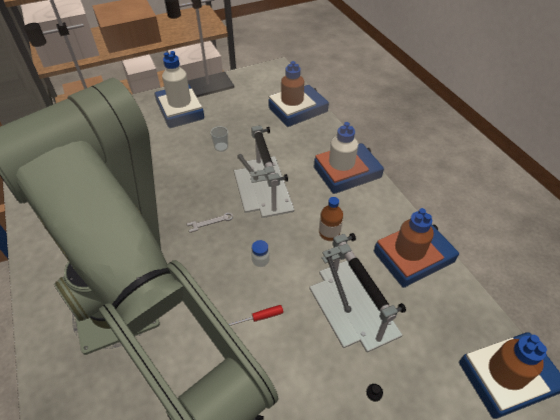

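View pics/top0.png

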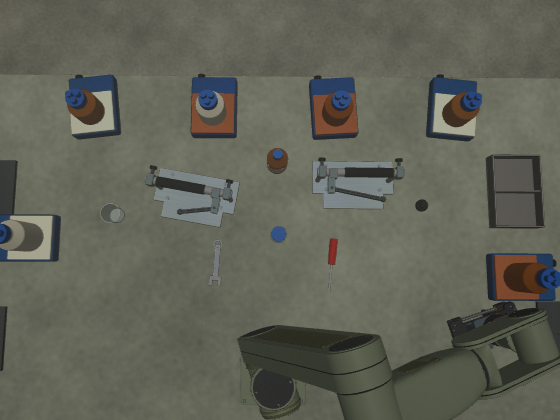

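```bash
python3 - <<'E'
import cv2
a=cv2.imread("pics/top0.png")[130:250,150:430]
cv2.imwrite("pics/top0z.png",cv2.resize(a,(784,336),interpolation=cv2.INTER_CUBIC))
a=cv2.imread("pics/side0.png")[120:340,190:450]
cv2.imwrite("pics/side0z.png",cv2.resize(a,None,fx=2.7,fy=2.7,interpolation=cv2.INTER_CUBIC))
E
```

```text
(no output)
```

View pics/top0z.png

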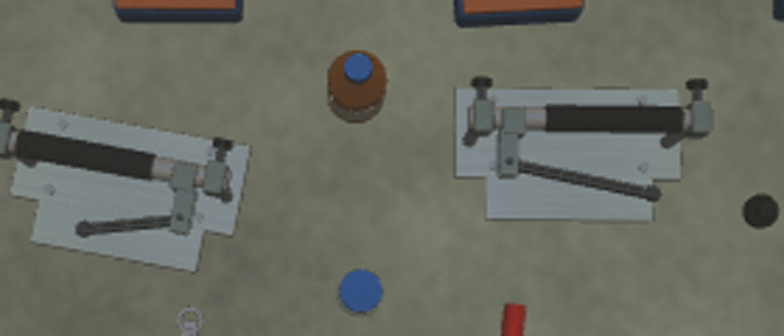

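View pics/side0z.png

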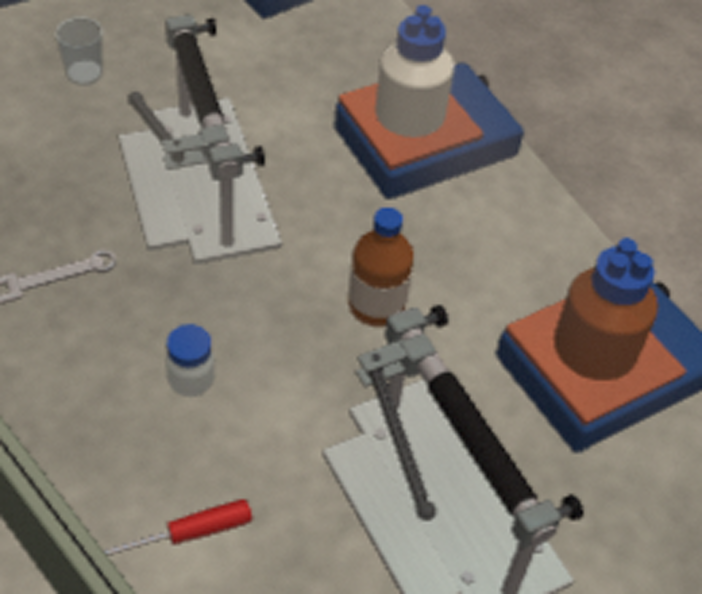

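```bash
cat > h.py <<'E'
import numpy as np
from scipy.optimize import least_squares
from workcell import vision
C={c:(lambda f:(np.array(f["mtx"]),np.array(f["view"])))(vision.grab_frame(c)) for c in ["side","top"]}
def proj(c,p):
    K,V=C[c]; q=V[:3,:3]@p+V[:3,3]; q=K@q; return q[:2]/q[2]
def atz(c,uv,z):
    return least_squares(lambda a:proj(c,np.array([a[0],a[1],z]))-uv,[600,0]).x
def tri(top,side):
    r=least_squares(lambda p:np.r_[proj("top",p)-top,proj("side",p)-side],[600,0,150.]); return r.x,r.fun
E
python3 - <<'E'
from h import *
np.set_printoptions(precision=1,suppress=True)
P={"Lh":((331.8,187.1),(329.3,252.6)),"Lb":((383.6,199.3),(347.8,309.3)),"Sh":((214.6,207.5),(255.2,176.3)),"Sb":((179.6,211.8),(239.6,157.))}
for k,(t,s) in P.items(): print(k,*tri(t,s),atz("top",t,156),atz("side",s,156))
for n,a in {"Lbar":((482,116),(698,118)),"Sbar":((6,140),(217,178))}.items():
    e=[atz("top",(u/2.8+150,v/2.8+130),160) for u,v in a]; d=e[0]-e[1]; print(n,e,np.hypot(*d),np.arctan2(-d[0],d[1]))
for n,p in dict(jar=(278.5,234),bottle=(277,157)).items(): print(n,atz("top",p,70 if n=='jar' else 155))
E
```

```text
Lh [ 569.3 -176.1  161.8] [ 0.2 -0.4 -0.4  0.1] [ 568.9 -176.4] [ 572.8 -172.9]
Lb [ 534.5 -334.6  150.9] [ 0.2 -0.5 -0.4  0.1] [ 532.1 -332.7] [ 533.6 -336.9]
Sh [506.4 178.1 147.3] [ 0. -0. -0.  0.] [505.3 177.1] [503.5 169.9]
Sb [494.5 283.9 143. ] [ 0.1 -0.4 -0.4  0.1] [491.9 281.7] [491.4 270.1]
Lbar [array([ 616.2, -147.1]), array([ 615. , -381.6])] 234.50127057299224 -0.005000327460904576
Sbar [array([587.7, 366.1]), array([547.2, 138.6])] 231.08934815229603 -0.1760415655630158
jar [431.9 -16.7]
bottle [661.4 -10.3]
```

```bash
python3 -m creep '2.2 2 -0.6 0 0 -0.03 1;2.2 2 -0.6 0 0 -0.03 1;2.2 2 -0.6 0 0 -0.03 1;2.2 2 -0.6 0 0 -0.03 1;2.2 2 -0.6 0 0 -0.03 1;2.2 2 -0.6 0 0 -0.03 1;2.2 2 -0.6 0 0 -0.03 1;2.2 2 -0.6 0 0 -0.03 1;2.2 2 -0.6 0 0 -0.03 1;2.2 2 -0.6 0 0 -0.03 1;2 2 -0.6 0 0 0 1;0 0 0 0 0 0 1' 20
```

```text
time_s: 2.0
ee_pos: [427.7, -318.2, 146.5]
ee_rot: [-180.0, -0.4, -90.3]
force: [-0.1, 0.2, -0.3]
gripper_width: 14.1
```

```bash
python3 -m creep '2 0.7 -1.1 0 0 0 1;2 0.6 -1.1 0 0 0 1;1.8 0 0 0 0 0 1;0 0 0 0 0 0 1;0 0 0 0 0 0 1' 20; python3 - <<'E'
from workcell import vision,models
import cv2
for c in ["top","side","wrist"]:
    f=vision.grab_frame(c); cv2.imwrite(f"pics/{c}1.png",f["img"][:,:,::-1])
a=cv2.imread("pics/side1.png")[200:400,260:460]; cv2.imwrite("pics/side1z.png",cv2.resize(a,None,fx=3,fy=3,interpolation=cv2.INTER_CUBIC))
a=cv2.imread("pics/top1.png")[140:260,280:440]; cv2.imwrite("pics/top1z.png",cv2.resize(a,None,fx=4,fy=4,interpolation=cv2.INTER_CUBIC))
E
```

```text
time_s: 2.42
ee_pos: [487.7, -304.2, 123.9]
ee_rot: [180.0, -0.5, -90.0]
force: [0.9, -1.1, -0.5]
gripper_width: 0.6
```

View pics/side1z.png

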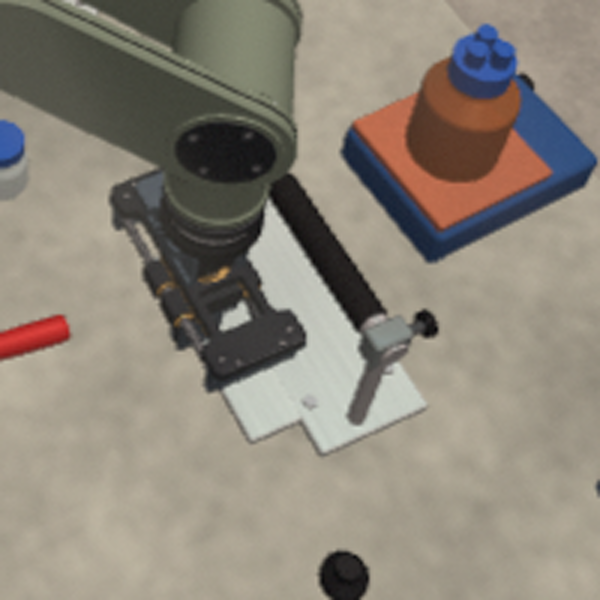

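View pics/wrist1.png

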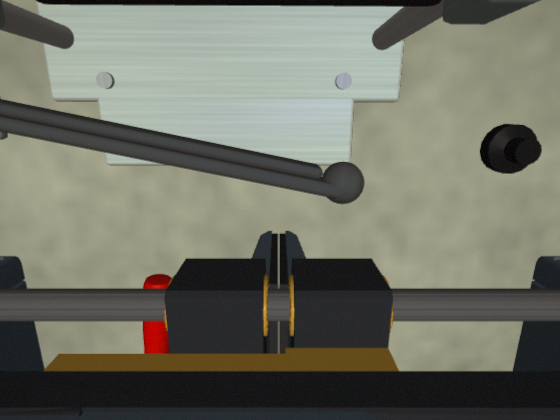

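View pics/top1z.png

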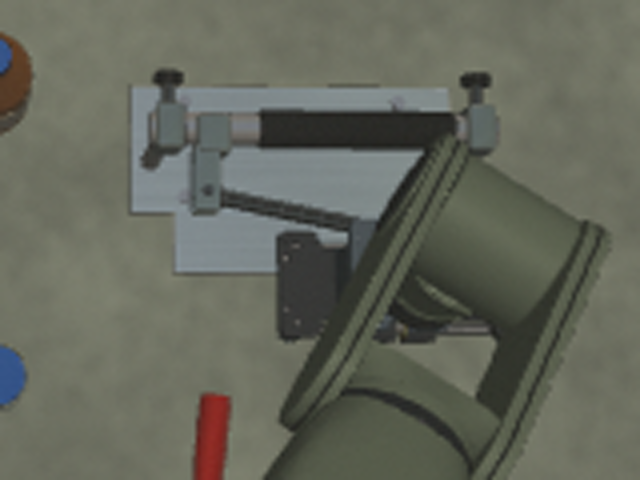

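```bash
python3 -m creep '1 0 0 0 0 0 1;1 0 0 0 0 0 1;0.8 0 0 0 0 0 1;0.8 0 0 0 0 0 1;0.6 0 0 0 0 0 1;0.5 0 0 0 0 0 1;0 0 0 0 0 0 1' 20; python3 -m creep '0.6 0 0 0 0 0 1;0.5 0 0 0 0 0 1;0 0 0 0 0 0 1'
```

```text
time_s: 3.15
ee_pos: [533.9, -307.4, 125.8]
ee_rot: [179.7, -0.6, -90.3]
force: [-2.6, -0.0, 2.2]
gripper_width: 0.2
time_s: 3.4
ee_pos: [543.3, -307.8, 125.7]
ee_rot: [179.4, -0.7, -90.3]
force: [-4.5, -0.5, 3.5]
gripper_width: 0.7
```

```bash
python3 -m creep '0.5 0 0 0 0 0 1;0.4 0 0 0 0 0 1;0 0 0 0 0 0 1'; python3 -m creep '0.3 0 0 0 0 0 1;0.3 0 0 0 0 0 1;0 0 0 0 0 0 1'
```

```text
time_s: 3.65
ee_pos: [549.2, -308.0, 125.7]
ee_rot: [179.0, -0.6, -90.2]
force: [-5.2, -2.1, 3.3]
gripper_width: 0.8
time_s: 3.9
ee_pos: [551.3, -307.9, 125.8]
ee_rot: [178.5, -0.6, -90.2]
force: [-5.8, -0.9, 3.5]
gripper_width: 0.5
```

```bash
python3 -m creep '0.5 0 0 0 0 0 1;0.5 0 0 0 0 0 1;0.5 0 0 0 0 0 1'; python3 -m creep '0.5 0 0 0 0 0 1;0.5 0 0 0 0 0 1'
```

```text
time_s: 4.15
ee_pos: [555.7, -307.7, 126.0]
ee_rot: [177.3, -0.5, -90.1]
force: [-18.1, -2.7, 9.2]
gripper_width: 0.6
time_s: 4.32
ee_pos: [554.8, -307.7, 126.5]
ee_rot: [175.9, -0.4, -90.0]
force: [-14.4, -3.1, 7.5]
gripper_width: 0.2
```

```bash
python3 -m creep '0.3 0 0 0 -0.01 0 1;0.3 0 0 0 -0.01 0 1;0.3 0 0 0 -0.01 0 1'; python3 -m creep '0.3 0 0 0 -0.01 0 1;0.3 0 0 0 -0.01 0 1;0.3 0 0 0 -0.01 0 1;0.3 0 0 0 -0.01 0 1'; python3 - <<'E'
from workcell import vision
import cv2
f=vision.grab_frame("wrist"); cv2.imwrite("pics/wrist2.png",f["img"][:,:,::-1])
E
```

```text
time_s: 4.57
ee_pos: [554.6, -307.7, 126.4]
ee_rot: [176.5, -0.2, -89.9]
force: [-8.4, -1.7, 2.8]
gripper_width: 0.4
time_s: 4.9
ee_pos: [555.2, -307.6, 126.1]
ee_rot: [177.6, -0.1, -89.9]
force: [-8.9, -2.0, 3.5]
gripper_width: 0.4
```

View pics/wrist2.png

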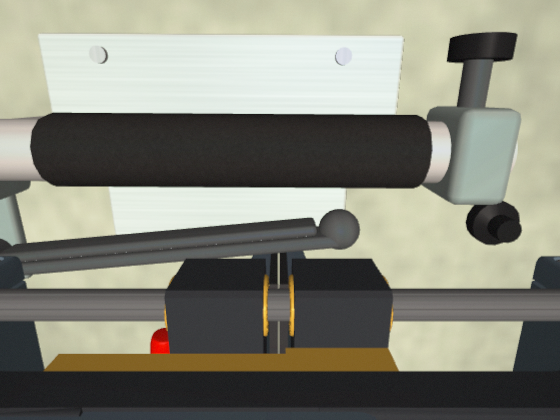

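The wrist picture shows the lever pressed in: the ball is at (340,229) and the sleeve edge at row 187. The gap is about 10 mm, so the lever is at its stop. I'll hold it there.

```bash
python3 -m creep '0.4 0 0 0 -0.008 0 1;0.4 0 0 0 -0.008 0 1;0.4 0 0 0 -0.008 0 1;0.4 0 0 0 -0.008 0 1;0.4 0 0 0 -0.008 0 1;0.4 0 0 0 -0.008 0 1'; python3 -m creep '0.4 0 0 0 -0.008 0 1;0.4 0 0 0 -0.008 0 1;0.4 0 0 0 -0.008 0 1;0.4 0 0 0 -0.008 0 1;0.4 0 0 0 -0.008 0 1;0.4 0 0 0 -0.008 0 1;0.4 0 0 0 -0.008 0 1;0.4 0 0 0 -0.008 0 1'
```

```text
time_s: 5.45
ee_pos: [555.4, -307.5, 126.0]
ee_rot: [177.6, 0.2, -89.7]
force: [-12.3, -1.5, 5.1]
gripper_width: 0.7
time_s: 6.12
ee_pos: [555.4, -307.4, 125.9]
ee_rot: [177.5, 0.6, -89.5]
force: [-11.7, -2.0, 4.8]
gripper_width: 0.5
```

```bash
python3 -m creep '-0.6 0 0 0 0 0 1;-1 0 0 0 0 0 1;-1 0 0 0 0 0 1;-1 0 0 0 0 0 1;-1 0 0 0 0 0 1;-1.5 0 0 0 -0.02 0 1;-1.5 0 0 0 -0.02 0 1;-2 0 0 0 0 0 1;-1.5 0 0 0 0 0 1;0 0 0 0 0 0 1;0 0 0 0 0 0 1'; python3 - <<'E'
from workcell import vision
import cv2
f=vision.grab_frame("wrist"); cv2.imwrite("pics/wrist3.png",f["img"][:,:,::-1])
E
```

```text
time_s: 7.03
ee_pos: [440.0, -305.6, 126.5]
ee_rot: [-179.3, 0.5, -89.5]
force: [-0.1, 0.3, -0.1]
gripper_width: 0.2
```

View pics/wrist3.png

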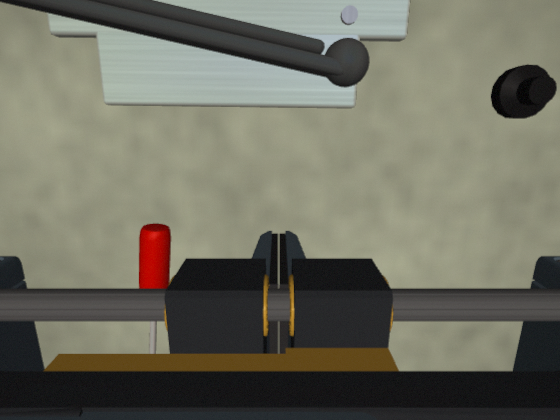

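The wrist picture shows the long lever sprung out again, with its ball at (346,62), well clear of the fingers. Next I'll traverse to the short lever.

```bash
python3 -m creep '0 3.4 0.2 0 0 0 1;0 3.5 0.2 0 0 0 1;0 3.5 0.2 0 0 0 1;0 3.5 0 0 0 0 1;0 3.5 0 0 0 0 1;0 3.5 0 0 0 0 1;0 3.5 0 0 0 0 1;0 3.5 0 0 0 0 1;0 3.5 0 0 0 0 1;0 3.5 0 0 0 0 1' ; python3 -m creep '0 3.5 0 0 0 0 1;0 3.5 0 0 0 0 1;0 3.5 0 0 0 0 1;0 3.5 0 0 0 0 1;0 2.5 0 0 0 0 1;0 0 0 0 0 0 1'
```

```text
time_s: 7.92
ee_pos: [454.7, 52.2, 135.3]
ee_rot: [-177.8, 0.2, -90.0]
force: [0.5, -0.5, 0.5]
gripper_width: 0.7
time_s: 8.42
ee_pos: [460.6, 238.8, 137.2]
ee_rot: [-177.0, 0.8, -89.4]
force: [0.4, 0.4, -0.4]
gripper_width: 0.2
```

```bash
python3 -m creep '-0.3 0.9 -0.6 0 0.025 -0.08 1;-0.2 0.8 -0.6 0 0.025 -0.08 1;0 0 0 0 0 0 1'; python3 - <<'E'
from workcell import vision
import cv2
f=vision.grab_frame("wrist"); cv2.imwrite("pics/wrist4.png",f["img"][:,:,::-1])
E
```

```text
time_s: 8.67
ee_pos: [457.3, 261.1, 125.2]
ee_rot: [-179.8, 0.8, -98.6]
force: [0.5, -0.5, 0.5]
gripper_width: 0.6
```

View pics/wrist4.png

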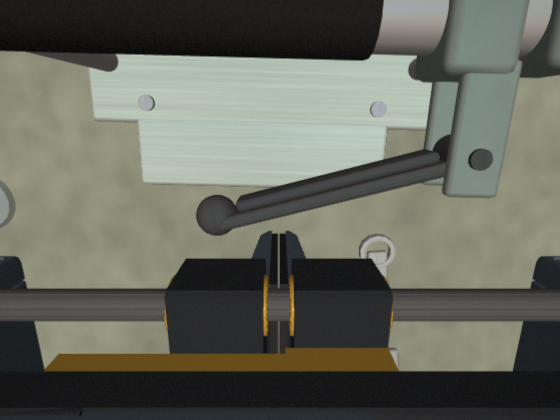

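Seen from the wrist, the short lever's ball is at (216,215). The fingers at column 278 sit about 28 mm short of the ball and outside the blade, which is right, so I'll press.

```bash
python3 -m creep '0.7 -0.1 0 0 0 0 1;0.7 -0.1 0 0 0 0 1;0.6 -0.1 0 0 -0.004 0 1;0.6 -0.1 0 0 -0.004 0 1;0.6 0 0 0 -0.004 0 1;0.5 0 0 0 -0.004 0 1'; python3 -m creep '0.5 0 0 0 -0.006 0 1;0.5 0 0 0 -0.006 0 1;0.5 0 0 0 -0.006 0 1'
```

```text
time_s: 9.22
ee_pos: [493.9, 254.9, 125.8]
ee_rot: [-179.2, 1.0, -98.4]
force: [-5.6, 3.0, 1.3]
gripper_width: 0.0
time_s: 9.47
ee_pos: [503.1, 253.6, 125.5]
ee_rot: [-179.1, 1.0, -98.6]
force: [-18.0, 5.4, 10.4]
gripper_width: 0.5
```

```bash
python3 -m creep '0.4 0 0 0 -0.008 0 1;0.4 0 0 0 -0.008 0 1;0.4 0 0 0 -0.008 0 1;0.4 0 0 0 -0.008 0 1'; python3 - <<'E'
from workcell import vision
import cv2
f=vision.grab_frame("wrist"); cv2.imwrite("pics/wrist5.png",f["img"][:,:,::-1])
E
```

```text
time_s: 9.8
ee_pos: [502.8, 253.9, 125.7]
ee_rot: [-179.4, 1.1, -99.0]
force: [-13.1, 3.4, 5.8]
gripper_width: 0.3
```

View pics/wrist5.png

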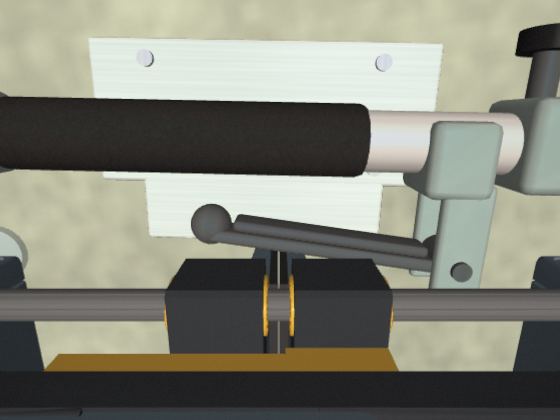

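The ball is at (212,223) and the sleeve edge near row 172, a gap of about 14 mm. The short lever is at its stop, so I'll hold it there.

```bash
python3 -m creep '0.4 0 0 0 -0.006 0 1;0.4 0 0 0 -0.006 0 1;0.4 0 0 0 -0.006 0 1;0.4 0 0 0 -0.006 0 1;0.4 0 0 0 -0.006 0 1;0.4 0 0 0 -0.006 0 1;0.4 0 0 0 -0.006 0 1'; python3 -m creep '0.4 0 0 0 -0.006 0 1;0.4 0 0 0 -0.006 0 1;0.4 0 0 0 -0.006 0 1;0.4 0 0 0 -0.006 0 1;0.4 0 0 0 -0.006 0 1;0.4 0 0 0 -0.006 0 1;0.4 0 0 0 -0.006 0 1;0.4 0 0 0 -0.006 0 1'
```

```text
time_s: 10.43
ee_pos: [502.4, 254.1, 126.1]
ee_rot: [179.3, 1.1, -99.6]
force: [-12.4, 3.9, 5.9]
gripper_width: 0.6
time_s: 11.1
ee_pos: [501.9, 254.4, 126.6]
ee_rot: [177.9, 1.1, -100.3]
force: [-13.4, 3.8, 6.0]
gripper_width: 0.7
```

```bash
python3 -m creep '-0.6 0 0 0 0 0 1;-1 0 0 0 0 0 1;-1 0 0 0 0 0 1;-1 0 0 0 0 0 1;-1 -0.3 0 0 0 0 1;-1.5 -0.8 0.3 0 -0.02 0 1;-1.5 -1 0.5 0 -0.02 0 1;-2 -1 0.5 0 0 0 1;-2 -1 0.5 0 0 0 1;0 0 0 0 0 0 1;0 0 0 0 0 0 1'; python3 - <<'E'
from workcell import vision
import cv2,numpy as np
for c in ["top","wrist","side"]:
    f=vision.grab_frame(c); cv2.imwrite(f"pics/{c}6.png",f["img"][:,:,::-1])
a=[cv2.imread(f"pics/{c}6.png") for c in ["top","wrist"]]
cv2.imwrite("pics/c6.png",cv2.resize(np.hstack(a),(800,300)))
E
```

```text
time_s: 12.02
ee_pos: [382.8, 208.2, 146.7]
ee_rot: [-179.2, 1.7, -100.2]
force: [1.2, 0.6, 0.6]
gripper_width: 0.4
```

View pics/c6.png

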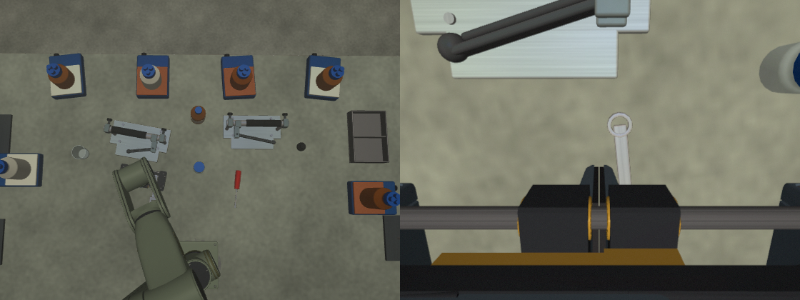

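View pics/side6.png

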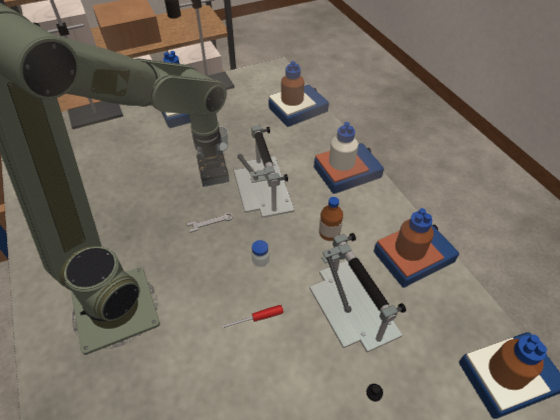

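Both levers are fully out: in the side view the long one lies at about (340,285) and the short one at about (245,164), as at the start. The loose things are where they were, and the gripper is clear at z = 147 mm.

```bash
python3 -c "
from workcell import job,monitor
print(monitor.state()['qvel'].round(2) if hasattr(monitor.state()['qvel'],'round') else monitor.state()['qvel']); print(job.job_done())"
```

```text
[ 0.24  0.92 -0.46  0.24  0.09  0.03]
the job is handed in; nothing more can be done
None
```

I pressed both levers to their stops with the outside of the shut fingers, long lever first, then backed clear and handed the job in at about 12 s. No verdict was reported.

| Lever | Hold at stop | Force on the tool during the hold | Peak force reading | Gap to grip sleeve (wrist picture) |
|---|---|---|---|---|
| Long | about 2 s | 9–14 N | about 20 N | about 10 mm |
| Short | about 1.6 s | about 14–15 N | about 21 N | about 14 mm |

- **Limits:** Every reading stayed well under the 40 N limit, but I only read force at the end of each move. The gaps agree with the stated 10 and 13 mm.
- **Levers after release:** The wrist pictures showed each one sprung back out. I judged this by eye, since the joint angles cannot be read directly.
- **Bystanders:** By eye, the loose items are where they started in the final pictures. From the side the arm hides the beaker, but it is in its place in the top view.
- **Tool at hand-in:** It was free and about 100 mm from the short lever, with about 1.5 N on the force reading.
- **Drift:** The tool tilted by up to about 4° while pressing, which I corrected. It also ran about 20 mm towards the stands during the traverse without touching anything.

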